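# Couple the tablet kiosk to its table anchor

### The job

The tablet kiosk stands loose on the table. Raise its red coupler handle fully, bring the coupler over the steel ball of the table anchor and press it down, gently, until it sits fully home on the ball with the handle still up; then push the handle right down so that it locks. Do not force anything, do not tip the kiosk over, and leave the jars, bowl and other things on the table where they stand.

Things in the scene. Friction and masses are not known exactly. Their poses are not given: they have to be found in the camera images.
- kiosk: white tablet kiosk, about 1 kg, loose, level on four low feet. Origin: at table height under the middle of its 150 x 180 mm foot plate. x runs along the coupler tongue towards the coupler, z up. The slanted tablet is 215 mm wide (y); its top edge is 127 mm high at x = 55 mm, its low edge is away from the coupler. Carried points below are in this frame
- rear_feet (a point): point at table height midway between the two rear feet, at (-62, 0, 0) mm in the kiosk's frame. Lifted by the tongue (about 5 N) the kiosk tilts up about these feet and can be dragged and steered on them; the other two feet are at x = 62 mm
- tongue (a point): middle of the aluminium tongue bar, where to grip it across: at (130, 0, 47) mm in the kiosk's frame. The bar is 22 mm wide (y) and 14 mm tall (z 40 to 54), bare from x = 73 to 227 mm
- socket (a point): centre of the ball socket in the coupler head, at (250, 0, 40) mm in the kiosk's frame; fully home, the ball's centre lies here and the socket's crown stops solid on the ball. Cavity 32 mm wide, open below; its rim takes in the ball from 4 mm off. Two sprung nylon cheeks grip the ball over the last 9 mm; the kiosk's weight does not pass them, a push of 4 to 8 N on the head does; over 15 N is harsh
- head_top (a point): centre of the flat steel top of the coupler head, at (250, 0, 61) mm in the kiosk's frame. The head is 46 x 46 mm; its underside is at z = 25 mm, the jaw beneath reaches down to z = 23 mm
- handle_end (a point): centre of the round red cross bar at the end of the handle, 12 mm thick, 36 mm long (along kiosk y). The handle's arm, 16 mm wide and 8 mm thick, runs from it to the hinge. Shut, it lies over the tongue at (168, 0, 68) mm in the kiosk's frame, 8 mm clear of the bar
- handle_hinge (a point): hinge axis of the handle, parallel to the kiosk's y, on top of the head at (266, 0, 68) mm in the kiosk's frame, 98 mm from the cross bar
- handle (a joint): angle of the red handle, rad: 0 shut (lying back over the tongue, on its stop), up to 2.3 (raised and over, leaning past the head). A friction cam: it stays where it is left; about 1 N at the cross bar raises it, about 3 N shuts it. Raised, it draws back the jaw below the socket (clear from 1.6 up). It will not shut with the coupler on the ball but not home: the jaw meets the ball
- anchor: ball anchor screwed to the table: dark round flange 72 mm across, 6 mm thick, lock nut up to 15 mm, threaded stud and a polished steel ball of 30 mm diameter straight above the origin, which lies at table height on the axis. The ball's centre stands 41 to 57 mm above the table, as far as the stud is screwed in: not measured, to be felt
- jar_juniper: squat glass jar with green cap, 74 mm wide, 87 mm tall; origin under its middle. Leave alone
- jar_coriander: squat glass jar with green cap, 74 mm wide, 87 mm tall; origin under its middle. Leave alone
- jar_peel: squat glass jar with green cap, 74 mm wide, 87 mm tall; origin under its middle. Leave alone
- bowl: dark wooden bowl, 110 mm wide, 50 mm tall; origin under its middle. Leave alone
- mortar: black mortar, 90 mm wide, 55 mm tall; origin under its middle. Leave alone
- tumbler: glass tumbler, 68 mm wide, 85 mm tall; origin under its middle. Leave alone
- jigger: copper double measure, 40 mm wide, 80 mm tall; origin under its middle. Leave alone
Things that resemble listed ones, but are neither listed nor needed, are in the scene too. What is shaped like the anchor but turquoise or yellow is not meant.

How it is judged:
By the outcome, as a careful person would: the job done as asked, in the order asked, and still so for the second after the job is handed in, with the robot touching nothing.
It also fails if it takes over 72 s, if anything falls off the work surface, if the arm or the gripper's body presses on something with over 40 N, if the wrist force passes 120 N, or if a joint passes its speed limit or range.

### The arm

A 7-joint arm with a two-finger parallel gripper is mounted at the origin on the work surface. World frame = base frame: x ahead of the robot, y to its left, z up, the work surface at z = 0. Lengths are in m, angles in rad, forces in N, time in s.
With the tool pointing down it reaches from about 0.4 to 0.85 m from the base axis. Payload 6.9 kg.
Tool frame: the origin (TCP) lies midway between the tips of the shut fingers; the grasp point (between the pads) lies 19 mm behind it (arm.tcp_to_grasp is the distance from the TCP to the grasp point, in m); z points along the fingers, y is the line along which they close (so a half turn about z gives the same grasp; the last joint's range is limited). The gripper opens to 85 mm and grips with 20 to 120 N. Pads are 22 mm wide; open, the fingers measure 114 mm over their backs; the gripper's body (76 mm by 85 mm) begins 54 mm behind the grasp point. The pads swing forward as they close: fully open they stand 13 mm farther back than shut.
Start: joints at [1.411, 0.507, -0.238, 1.5, 0.126, 1.149, -0.155], TCP at [0.164, -0.603, 0.231] pointing down, gripper open.
Joint ranges: [-3.08, 3.08], [-0.24, 2.05], [-1.43, 1.35], [0, 2.5], [-1.52, 4.66], [0.17, 1.96], [-2.89, 2.89]. Speed limits (rad/s): [2.39, 2.39, 3.14, 3.14, 3.14, 3.14, 3.14].

### API

Orientations are given as a rotation vector (axis times angle).
In Python, from rig import arm, capture gives the robot as it stands.
- The arm moves only by the shell command python3 -m handwheel 'ROWS' [FORCE]. ROWS is text: rows parted by semicolons, each of 5 numbers parted by spaces: the opening, from 0 (shut) to 1 (fully open), then the shift along the tool's x, y, z in cm, then the turn about the tool's z in degrees. A call has 1 to 5 rows; each row shifts and turns the commanded pose from where the row before left it, along the tool's axes as they then stand; what a row does not reach is not made up. A row lasts 1/8 s, in which the tool goes at most 62.5 mm and 10.7 degrees, less where a joint would pass 70% of its speed; a pose out of reach is approached as far as the arm can. A call with a gripper value outside its range is refused whole. The fingers move at their own pace and stop on an object; FORCE is the grip in N (left out, the last holds). Time passes only in rows, so rows that do not move let the fingers close. It gives the time, the measured TCP pose, the force, the opening and the grip force at its end, in the units of the state.
- arm.get_state(): the state, without advancing time (a new reading comes with each control period).
- capture(name): name is "side" or "top" or "wrist"; returns a dict with "color" (480x640x3 uint8, red, green, blue), "fx", "fy", "cx", "cy" (pixels), "xyz" and "attitude" of the camera in the world; the wrist camera has in their place "mount" (4x4, takes a point from camera to tool coordinates, whose origin is the TCP and whose axes are the flange's). Camera axes: x right, y up, looking along -z (the intrinsics and any distortion apply to the point x, -y, -z); pixel columns grow to the right and rows downward; lengths in m; the calibration is good to about 2 mm. A picture is of the moment at which its call begins: read the wrist's pose just before it. There is no depth.
- arm.sign_off(): hands the job in; it is judged then, once.
The state is a dict: "time_s": time; "qpos": joint angles; "joint_velocities": joint speeds; "effort": joint torques, N m; "position": TCP position; "tool_rot": TCP orientation; "wrist_force": force on the tool from outside, world axes, zero at the start; "ft_torque": the same for the moment, N m; "gripper_width": finger opening in m; "finger_force": force on a finger pad.
Only numpy, scipy, OpenCV 4.12 (cv2) and the standard library are available. Lean on these libraries where they do the work, as an engineer would, in place of code of your own. Each camera call takes 0.05 s, during which the arm holds its last target. There are 200 camera calls.

## Working session

There is one attempt and no reset: what is moved stays moved. The work goes in short steps, Python scripts to look and compute and a shell command to move; the robot and the scene stay as the last step left them, time stands still between calls to the robot, and variables do not carry over. Pictures are saved under pics/ and viewed, at most 10 in all, crops included, and the job is handed in when it is done.

```bash
ls; mkdir -p pics
cat > h.py <<'E'
import numpy as np, cv2
from scipy.spatial.transform import Rotation as R
from rig import arm, capture
E
python3 - <<'E'
from h import *
s=arm.get_state(); print({k:np.round(v,3) for k,v in s.items()})
for n in("side","top","wrist"):
    c=capture(n); cv2.imwrite(f"pics/{n}0.png",c["color"][:,:,::-1])
    print(n,{k:np.round(v,4) for k,v in c.items() if k!="color"})
E
```

```text
pics
{'time_s': np.float64(0.0), 'qpos': array([ 1.412,  0.508, -0.238,  1.501,  0.126,  1.149, -0.155]), 'joint_velocities': array([ 0.001, -0.001, -0.002,  0.001,  0.   , -0.001, -0.001]), 'effort': array([ 1.0000e-03, -6.2060e+01, -2.1870e+00, -2.4965e+01,  1.3000e-02,
        1.2000e-02,  0.0000e+00]), 'position': array([ 0.163, -0.603,  0.23 ]), 'tool_rot': array([-3.112, -0.415,  0.   ]), 'wrist_force': array([-0.22 ,  0.156, -0.79 ]), 'ft_torque': array([ 0.026,  0.011, -0.048]), 'finger_force': np.float64(0.0), 'gripper_width': np.float64(0.085)}
side {'fx': np.float64(487.2921), 'fy': np.float64(487.2921), 'cx': np.float64(314.5725), 'cy': np.float64(237.3771), 'xyz': array([0.0673, 0.5533, 0.9087]), 'attitude': array([ 0.3225, -0.8307, -2.2436])}
top {'fx': np.float64(592.8122), 'fy': np.float64(592.8122), 'cx': np.float64(313.5171), 'cy': np.float64(248.307), 'xyz': array([0.3505, 0.0306, 1.1875]), 'attitude': array([ 0.1067, -0.1337, -1.5744])}
wrist {'fx': np.float64(400.5924), 'fy': np.float64(400.5924), 'cx': np.float64(316.1116), 'cy': np.float64(237.6434), 'mount': array([[-5.000e-04,  9.446e-01,  3.282e-01,  8.370e-02],
       [ 1.000e+00,  8.000e-04, -9.000e-04, -6.000e-04],
       [-1.100e-03,  3.282e-01, -9.446e-01, -1.433e-01],
       [ 0.000e+00,  0.000e+00,  0.000e+00,  1.000e+00]])}
```

View pics/top0.png

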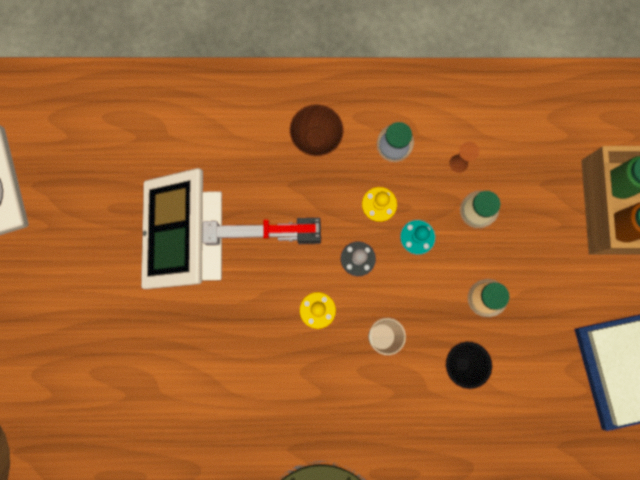

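View pics/side0.png

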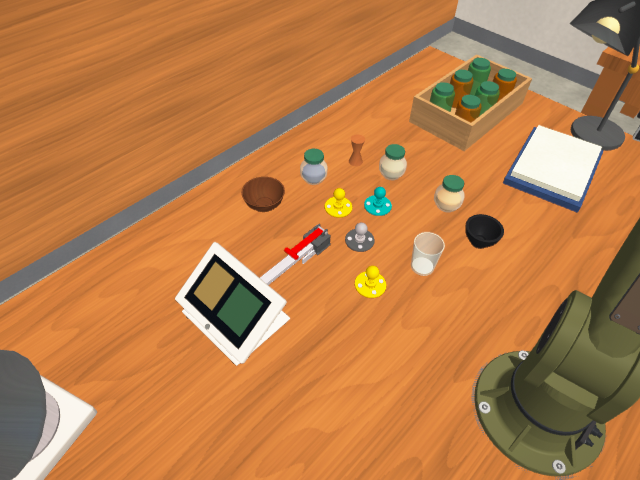

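The top picture shows the kiosk at (175,230) with its tongue running right to the coupler head at (310,230) and the red bar at (266,229). There are four anchors: yellow (380,204) and (318,310), turquoise (417,237), and dark steel (358,258). The dark one fits the description, and in the side picture it is at (360,238). I'll confirm it in an enlarged crop.

Run:
```python
from h import *
t=cv2.imread("pics/top0.png")[190:290,190:390]; s=cv2.imread("pics/side0.png")[205:295,235:395]
t=cv2.resize(t,None,fx=4,fy=4,interpolation=cv2.INTER_CUBIC)[:300]
s=cv2.resize(s,None,fx=5,fy=5,interpolation=cv2.INTER_CUBIC)[:300]
cv2.imwrite("pics/c1.png",np.vstack([t,s]))
```

```text
(no output)
```

View pics/c1.png

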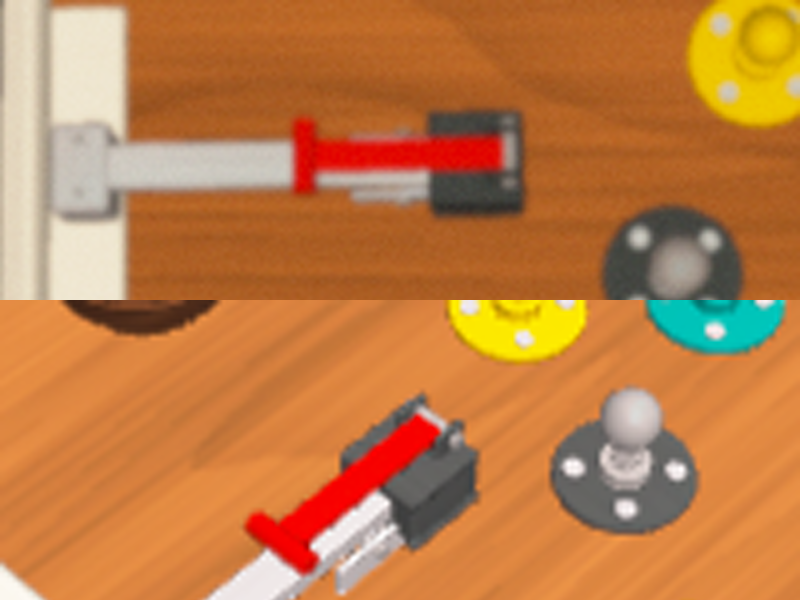

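The crop confirms the dark steel anchor: flange at about (358,259) in the top view, ball at (360,256.5) in top and (361.4,228.2) in side. The red bar is at (266.2,228.8) top and (291.4,253.4) side; the hinge is at (317,228) top and (322.4,228) side. Next I triangulate.

```bash
cat >> h.py <<'E'
def ray(c,px,pose=None):
    d=np.array([(px[0]-c["cx"])/c["fx"],-(px[1]-c["cy"])/c["fy"],-1.])
    if "mount" in c:
        M=c["mount"]; Rt=R.from_rotvec(pose[1]).as_matrix()
        return pose[0]+Rt@M[:3,3], Rt@M[:3,:3]@d
    return np.array(c["xyz"]), R.from_rotvec(c["attitude"]).as_matrix()@d
def tri(rays):
    A=0;b=0
    for o,d in rays:
        d=d/np.linalg.norm(d);P=np.eye(3)-np.outer(d,d);A=A+P;b=b+P@o
    x=np.linalg.solve(A,b)
    return x,max(np.linalg.norm((np.eye(3)-np.outer(d,d)/(d@d))@(x-o)) for o,d in rays)
def atz(r,z): o,d=r; return o+d*(z-o[2])/d[2]
E
python3 - <<'E'
from h import *
t=capture("top");s=capture("side")
P=dict(ball=((360,256.5),(361.4,228.2)),bar=((266.25,228.75),(291.4,253.4)),hinge=((317,228),(322.4,228)))
for k,(a,b) in P.items():
    x,e=tri([ray(t,a),ray(s,b)]);print(k,x.round(4),round(e,4))
print("flange",atz(ray(t,(358,259)),.006),atz(ray(s,(359.8,239.8)),.006))
for u,v in((217.5,231.2),(262.5,231.2)):print("bartop",atz(ray(t,(u,v)),.054))
print("headtop",atz(ray(t,(309,230.5)),.061))
for u,v in((375,160),(388,143),(398,135),(480,209),(485,204),(387,336)): print(u,v,atz(ray(t,(u,v)),.08).round(3))
print("wrist foot", arm.get_state()["position"],R.from_rotvec(arm.get_state()["tool_rot"]).as_matrix().round(3))
E
```

```text
ball [ 0.5119 -0.0791  0.0448] 0.0023
bar [0.5632 0.102  0.0652] 0.0014
hinge [0.5625 0.0043 0.0722] 0.0011
flange [ 0.51018777 -0.07989481  0.006     ] [ 0.51219198 -0.07511857  0.006     ]
bartop [0.55971154 0.19621863 0.054     ]
bartop [0.55925381 0.10911315 0.054     ]
headtop [0.55886722 0.01893277 0.061     ]
375 160 [ 0.694 -0.11   0.08 ]
388 143 [ 0.728 -0.136  0.08 ]
398 135 [ 0.744 -0.156  0.08 ]
480 209 [ 0.596 -0.309  0.08 ]
485 204 [ 0.605 -0.32   0.08 ]
387 336 [ 0.356 -0.124  0.08 ]
wrist foot [ 0.16344902 -0.60302162  0.23088048] [[ 0.965  0.262 -0.   ]
 [ 0.262 -0.965  0.001]
 [-0.    -0.001 -1.   ]]
```

```bash
python3 -m handwheel '1 0 0 -5 -10; 1 0 0 0 -10; 1 0 0 0 -10; 1 0 0 0 -10; 1 0 0 0 -10'; python3 -m handwheel '1 0 0 0 -10;1 0 0 0 -10;1 0 0 0 -4.8'
```

```text
time_s: 0.88
position: [0.1634, -0.6031, 0.2812]
tool_rot: [-2.642, -1.699, 0.0]
wrist_force: [-0.2, -0.7, 0.2]
gripper_width: 0.0856
finger_force: 0.0
time_s: 1.25
position: [0.1633, -0.6032, 0.2811]
tool_rot: [-2.218, -2.225, -0.0]
wrist_force: [-0.4, -0.8, -0.3]
gripper_width: 0.0853
finger_force: 0.0
```

```bash
for i in 1 2; do :; done; python3 -m handwheel '1 5 3 0 0;1 5 3 0 0;1 5 3 0 0;1 5 3 0 0;1 5 3 0 0' >/dev/null; python3 -m handwheel '1 5 3 0 0;1 5 3 0 0;1 5 3 0 0;1 5 3 0 0;1 5 3 0 0' ; python3 -m handwheel '1 5 3 0 0;1 5 3 0 0;1 3 1.5 0 0;1 0 0 0 0;1 0 0 0 0'
python3 - <<'E'
from h import *
s=arm.get_state();print(s["position"],s["tool_rot"],s["qpos"].round(2) if hasattr(s["qpos"],"round") else s["qpos"])
c=capture("wrist");np.save("pics/w1.npy",[s["position"],s["tool_rot"]]);cv2.imwrite("pics/w1.png",c["color"][:,:,::-1])
E
```

```text
time_s: 2.5
position: [0.4645, -0.1019, 0.2815]
tool_rot: [2.222, 2.22, -0.0]
wrist_force: [-0.0, -1.1, -0.2]
gripper_width: 0.0852
finger_force: 0.0
time_s: 3.12
position: [0.5386, 0.0258, 0.281]
tool_rot: [2.222, 2.22, -0.002]
wrist_force: [-1.0, -0.4, 0.0]
gripper_width: 0.0849
finger_force: 0.0
[0.53855083 0.02580762 0.28103691] [ 2.22235874e+00  2.22048830e+00 -1.67863500e-03] [ 0.44  0.41 -0.8   1.64  0.31  1.23 -0.42]
```

View pics/w1.png

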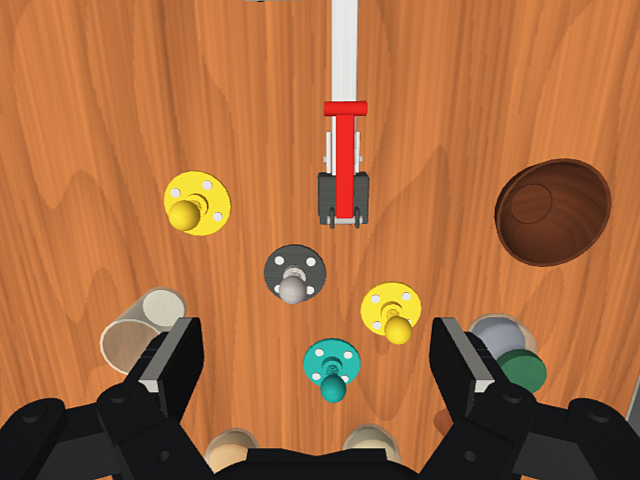

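The wrist view shows the dark anchor's ball at (293,289) on its flange at (295,273). The red bar is at (346,108), the hinge at about (344.5,219), the head at (343.5,198), and the tongue runs straight up at column 344.

Run:
```python
from h import *
p=np.load("pics/w1.npy");w=capture("wrist");t=capture("top");s=capture("side")
W=lambda u,v:ray(w,(u,v),p)
P=dict(ball=((360,256.5),(361.4,228.2),(293,289)),bar=((266.25,228.75),(291.4,253.4),(346,108)),hinge=((317,228),(322.4,228),(344.5,219)))
for k,(a,b,c) in P.items():
    for nm,L in (("all",[ray(t,a),ray(s,b),W(*c)]),("tw",[ray(t,a),W(*c)]),("sw",[ray(s,b),W(*c)])):
        x,e=tri(L);print(k,nm,x.round(4),round(e,4))
print("flange",atz(W(295,273),.006),"headc",atz(W(343.5,196),.061),"ball@.048",atz(W(293,289),.048),"bar@.068",atz(W(346,108),.068))
for v in (5,60,95): print("tongue",atz(W(344,v),.054))
for u,v in((197,203),(390,308)): print("yellow",atz(W(u,v),.006))
```

```text
ball all [ 0.5123 -0.0793  0.0439] 0.0026
ball tw [ 0.5116 -0.0813  0.0386] 0.001
ball sw [ 0.5131 -0.0775  0.0463] 0.0005
bar all [0.5629 0.1022 0.0657] 0.0015
bar tw [0.5638 0.1021 0.0545] 0.0003
bar sw [0.5631 0.103  0.0668] 0.0006
hinge all [0.5629 0.0047 0.0716] 0.0015
hinge tw [0.5636 0.0034 0.0629] 0.0003
hinge sw [0.5629 0.006  0.0736] 0.0004
flange [ 0.51296607 -0.07787869  0.006     ] headc [0.56262276 0.02487717 0.061     ] ball@.048 [ 0.51302225 -0.07713669  0.048     ] bar@.068 [0.56264493 0.10264865 0.068     ]
tongue [0.560145   0.18210988 0.054     ]
tongue [0.5610316  0.14105166 0.054     ]
tongue [0.56163515 0.11310116 0.054     ]
yellow [0.40927402 0.00436105 0.006     ]
yellow [ 0.624026   -0.12303972  0.006     ]
```

```bash
python3 -m handwheel '0.7 4 1.3 0 0;0.7 3.7 1.15 0 0;0.7 0 0 5 0;0.7 0 0 5 0;0.7 0 0 5 0' 20; python3 -m handwheel '0.7 0 0 5 0;0.7 0 0 2.9 0;0.7 0 0 0 0;0.35 0 0 0 0;0.35 0 0 0 0';python3 -m handwheel '0.3 0 0 0 0;0.3 0 0 0 0;0.3 0 0 0 0;0.3 0 0 0 0'
```

```text
time_s: 3.95
position: [0.5635, 0.1025, 0.1301]
tool_rot: [2.223, 2.219, 0.001]
wrist_force: [0.8, -0.2, 0.2]
gripper_width: 0.0598
finger_force: 0.0
time_s: 4.58
position: [0.5643, 0.1036, 0.0539]
tool_rot: [2.221, 2.219, 0.003]
wrist_force: [-0.3, 0.1, 0.6]
gripper_width: 0.0354
finger_force: 21.7
time_s: 5.08
position: [0.5642, 0.1033, 0.0527]
tool_rot: [2.222, 2.22, 0.002]
wrist_force: [2.8, -1.9, 5.1]
gripper_width: 0.035
finger_force: 22.0
```

Run:
```python
from h import *
a=capture("wrist")["color"];b=capture("side")["color"][170:330,220:430]
cv2.imwrite("pics/g1.png",np.vstack([a[::1,100:540][60:360],cv2.resize(b,(440,300))])[:,:,::-1])
```

```text
(no output)
```

View pics/g1.png

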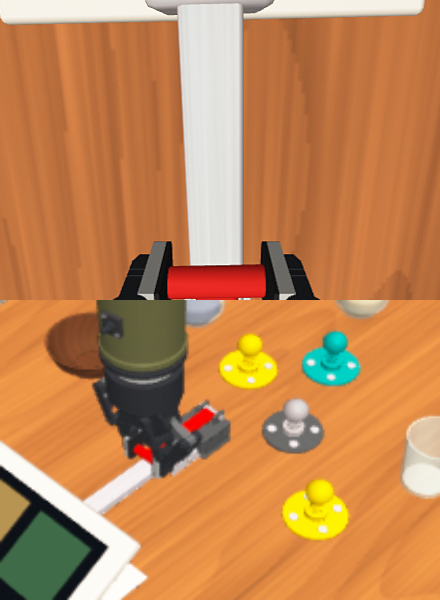

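The pads hold the red bar by its two ends (opening 35 mm). Next I raise it along the hinge arc.

```bash
python3 -m handwheel '0.3 -0.11 0 -1.46 0;0.3 -0.33 0 -1.43 0;0.3 -0.54 0 -1.37 0;0.3 -0.74 0 -1.27 0;0.3 -0.92 0 -1.15 0'; python3 -m handwheel '0.3 -1.08 0 -1 0;0.3 -1.22 0 -0.82 0;0.3 -1.33 0 -0.63 0;0.3 -1.41 0 -0.43 0;0.3 -1.45 0 -0.21 0'
```

```text
time_s: 5.8
position: [0.5633, 0.0772, 0.1202]
tool_rot: [-2.221, -2.221, -0.001]
wrist_force: [-1.0, 1.1, -2.4]
gripper_width: 0.0353
finger_force: 20.4
time_s: 6.42
position: [0.5636, 0.0111, 0.1502]
tool_rot: [2.222, 2.22, 0.001]
wrist_force: [-0.3, 2.8, 0.2]
gripper_width: 0.0353
finger_force: 20.0
```

```bash
python3 -m handwheel '0.3 -1.47 0 0 0;0.3 -1.45 0 0.22 0;0.3 -1.4 0 0.44 0;0.3 -1.32 0 0.65 0;0.3 -1.21 0 0.83 0'; python3 -m handwheel '0.3 -0.37 0 0.32 0;0.3 -0.2 0 0.2 0;0.3 0 0 0 0;0.3 0 0 0 0'
```

```text
time_s: 7.05
position: [0.5632, -0.0571, 0.1279]
tool_rot: [-2.222, -2.221, 0.0]
wrist_force: [-0.0, 3.0, -0.9]
gripper_width: 0.0351
finger_force: 19.9
time_s: 7.55
position: [0.5631, -0.0617, 0.1236]
tool_rot: [2.221, 2.221, -0.001]
wrist_force: [-1.6, 1.3, 1.2]
gripper_width: 0.0351
finger_force: 20.0
```

```bash
python3 -m handwheel '0.6 0 0 0 0;0.6 0 0 0 0;0.6 0 0 -5 0;0.6 0 0 -5 0;0.6 2 0 -2 0'; python3 -m handwheel '0.7 5 0 0 0;0.7 4 0 0 0;0.7 0 0 0 0;0.7 0 0 0 0'
python3 - <<'E'
from h import *
s=arm.get_state();print(s["position"])
c=capture("wrist");np.save("pics/w2.npy",[s["position"],s["tool_rot"]]);b=capture("side")["color"][170:330,220:430]
cv2.imwrite("pics/w2.png",c["color"][:,:,::-1])
b=cv2.resize(b,None,fx=2,fy=2)
cv2.imwrite("pics/v2.png",np.hstack([cv2.copyMakeBorder(b,0,160,0,0,0)[:,:,::-1],c["color"][:,100:480][:,:,::-1]]))
E
```

```text
time_s: 8.18
position: [0.5644, -0.0432, 0.2462]
tool_rot: [2.223, 2.215, 0.003]
wrist_force: [1.1, 0.0, -0.2]
gripper_width: 0.051
finger_force: 0.0
time_s: 8.68
position: [0.5634, 0.0474, 0.2433]
tool_rot: [2.222, 2.22, -0.001]
wrist_force: [-0.5, -0.8, 0.4]
gripper_width: 0.0598
finger_force: 0.0
[0.56342798 0.04741822 0.24325925]
```

View pics/v2.png

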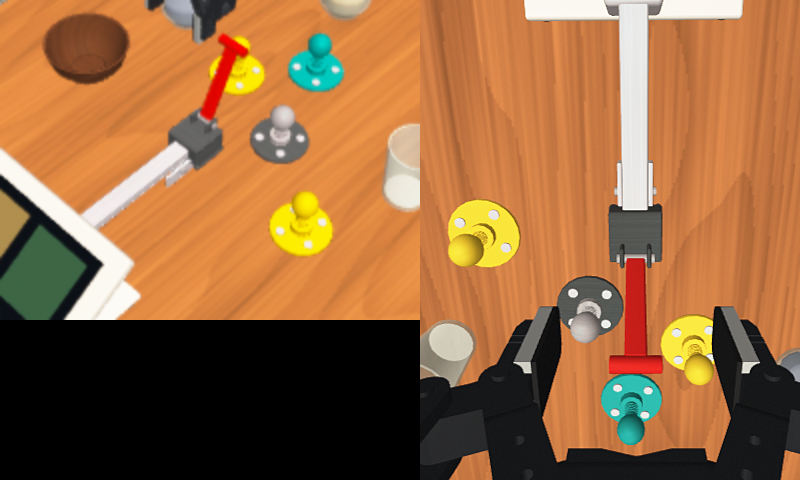

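The handle is up: its bar is at (636,365), leaning past the head. In raw wrist pixels the head top is at about (316,228), the ball at (264,327), and the tongue centreline runs from (314,10) to (315,200).

Run:
```python
from h import *
p=np.load("pics/w2.npy");q=np.load("pics/w1.npy");w=capture("wrist");W=lambda u,v:ray(w,(u,v),p)
print("ball ww",tri([W(264,327),ray(w,(293,289),q)]))
for z in(.041,.048,.057):print(z,atz(W(264,327),z).round(4),atz(ray(w,(293,289),q),z).round(4))
print("flange",atz(W(270,307),.006))
print("head front/back top",atz(W(316,206),.061),atz(W(316,254),.061))
for v in(10,100,200):print("tongue",atz(W(314+v*.005,v),.054))
```

```text
ball ww (array([ 0.51322958, -0.07240798,  0.0568271 ]), np.float64(0.0004744003522431412))
0.041 [ 0.5105 -0.0819  0.041 ] [ 0.5126 -0.0806  0.041 ]
0.048 [ 0.5115 -0.0776  0.048 ] [ 0.513  -0.0771  0.048 ]
0.057 [ 0.5129 -0.072   0.057 ] [ 0.5136 -0.0726  0.057 ]
flange [ 0.51273104 -0.07902114  0.006     ]
head front/back top [0.56216217 0.04686994 0.061     ] [0.5621117  0.00367571 0.061     ]
tongue [0.56089914 0.19322181 0.054     ]
tongue [0.56107919 0.13078901 0.054     ]
tongue [0.56131132 0.05029391 0.054     ]
```

```bash
python3 -m handwheel '0.7 5.9 -0.2 0 0;0.7 0 0 5 0;0.7 0 0 5 0;0.7 0 0 5 0;0.6 0 0 4 0' 35; python3 -m handwheel '0.6 0 0 2.5 0;0.6 0 0 0 0;0.15 0 0 0 0;0.15 0 0 0 0;0.15 0 0 0 0'; python3 -m handwheel '0.15 0 0 0 0;0.15 0 0 0 0;0.15 0 0 0 0'
```

```text
time_s: 9.45
position: [0.5612, 0.1056, 0.0513]
tool_rot: [-2.224, -2.219, 0.002]
wrist_force: [0.5, 1.1, -0.0]
gripper_width: 0.0513
finger_force: 0.0
time_s: 10.07
position: [0.5623, 0.107, 0.0297]
tool_rot: [2.221, 2.22, 0.003]
wrist_force: [0.3, -1.0, 4.5]
gripper_width: 0.0213
finger_force: 39.1
time_s: 10.45
position: [0.5622, 0.1068, 0.0293]
tool_rot: [2.221, 2.219, 0.002]
wrist_force: [0.0, -1.3, 5.2]
gripper_width: 0.0215
finger_force: 39.3
```

```bash
python3 -m handwheel '0.15 0.1 0 -0.8 0;0.15 0.2 0 -0.8 0;0.15 0.2 0 -0.8 0;0.15 0.25 0 -0.8 0;0.15 0.3 0 -0.8 0'; python3 -m handwheel '0.15 0 -0.66 0 1.7;0.15 0 -0.66 0 1.7;0.15 0 -0.66 0 1.7;0.15 0 -0.66 0 1.6;0.15 0 0 0 0'
```

```text
time_s: 11.08
position: [0.5611, 0.1178, 0.0688]
tool_rot: [-2.222, -2.221, 0.001]
wrist_force: [-0.4, 0.6, -7.2]
gripper_width: 0.0215
finger_force: 37.2
time_s: 11.7
position: [0.5345, 0.1187, 0.0685]
tool_rot: [2.348, 2.087, -0.001]
wrist_force: [-1.0, -0.8, -5.4]
gripper_width: 0.0212
finger_force: 37.4
```

Run:
```python
from h import *
s=arm.get_state();print(s["position"],s["tool_rot"])
c=capture("wrist");np.save("pics/w3.npy",[s["position"],s["tool_rot"]])
b=cv2.resize(capture("side")["color"][160:320,200:400],None,fx=2,fy=2);t=cv2.resize(capture("top")["color"][180:300,140:380],(400,200))
cv2.imwrite("pics/v3.png",np.hstack([np.vstack([b,t,np.zeros((0,400,3),np.uint8)])[:480],c["color"][:,140:520][:,:380][:480]])[:,:,::-1]) if b.shape[0]+200>=480 else 0
```

```text
[0.53445438 0.11869345 0.06846533] [ 2.34836794e+00  2.08663957e+00 -8.17226520e-04]
```

View pics/v3.png

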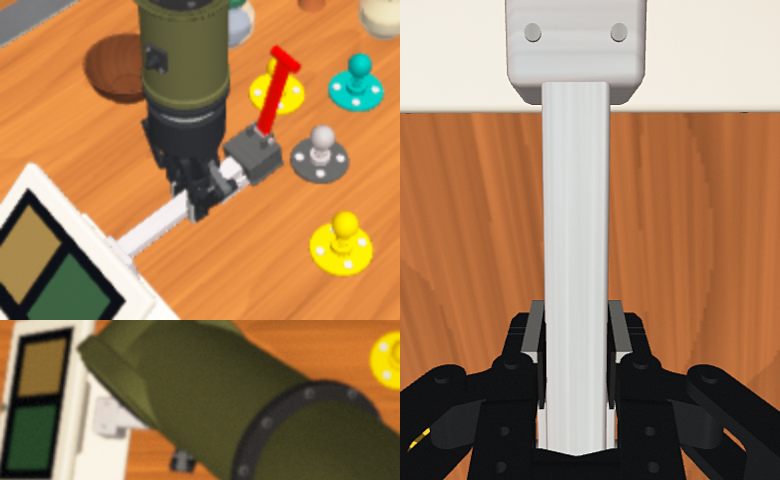

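The side view shows the head lifted, the handle still up, and the tongue aligned with the tool (wrist column 315). Next I pull 11.2 cm along the tongue.

```bash
python3 -m handwheel '0.15 -0.8 0 0 0;0.15 -1.2 0 0 0;0.15 -1.5 0 0 0;0.15 -1.5 0 0 0;0.15 -1.5 0 0 0'; python3 -m handwheel '0.15 -1.5 0 0 0;0.15 -1.4 0.1 0 0;0.15 -1.2 0.08 0 0;0.15 -0.6 0 0 0;0.15 0 0 0 0'
python3 - <<'E'
from h import *
s=arm.get_state();print(s["position"],s["tool_rot"])
b=cv2.resize(capture("side")["color"][170:290,270:430],(800,600),interpolation=cv2.INTER_CUBIC)
cv2.imwrite("pics/v4.png",b[:,:,::-1]);cv2.imwrite("pics/t4.png",capture("top")["color"][:,:,::-1])
E
```

```text
time_s: 12.48
position: [0.5273, 0.0527, 0.0684]
tool_rot: [2.349, 2.086, -0.0]
wrist_force: [0.6, 0.7, -5.4]
gripper_width: 0.021
finger_force: 37.3
time_s: 13.1
position: [0.5236, 0.006, 0.0683]
tool_rot: [2.349, 2.085, -0.002]
wrist_force: [0.2, -2.2, -3.8]
gripper_width: 0.0211
finger_force: 37.5
[0.523551   0.00598974 0.06833731] [ 2.34886509e+00  2.08525399e+00 -2.04835071e-03]
```

View pics/v4.png

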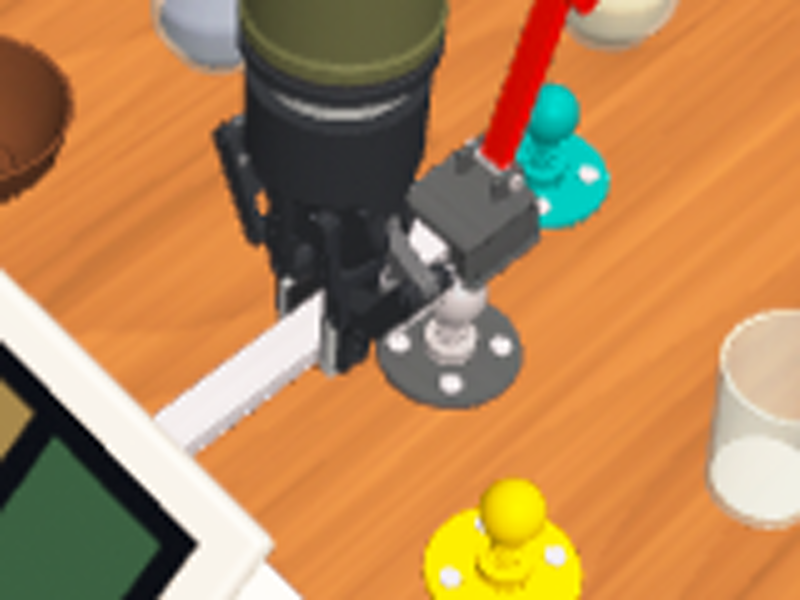

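Run:
```python
from h import *
s=arm.get_state();c=capture("side");Rc=R.from_rotvec(c["attitude"]).as_matrix()
T=R.from_rotvec(s["tool_rot"]).as_matrix();ax=-T[:,0];ax[2]=0;ax/=np.linalg.norm(ax)
ph=np.radians(10.4);up=np.array([0,0,1.]);lat=np.cross(up,ax)
X=ax*np.cos(ph)+up*np.sin(ph);Z=-ax*np.sin(ph)+up*np.cos(ph)
g=np.array(s["position"])+T[:,2]*-.019
def K(x,y,z,gx=164):return g+((x-gx)*X+y*lat+(z-47)*Z)/1e3
def px(p):
    q=Rc.T@(p-c["xyz"]);return np.array([((c["cx"]+c["fx"]*q[0]/-q[2])-270)*5,((c["cy"]-c["fy"]*q[1]/-q[2])-170)*5]).round()
for x in(227,273):
    for y in(-23,23):
        for z in(25,61):print(x,y,z,px(K(x,y,z)))
print("hinge",px(K(266,0,68)),"socket",K(250,0,40),K(250,0,25),"ax",ax)
print("flange px",px(np.array([.5125,-.078,.006])),"ball",px(np.array([.5125,-.078,.047])))
print("per mm along ax/lat", px(K(260,0,61))-px(K(250,0,61)),px(K(250,10,61))-px(K(250,0,61)))
```

```text
227 -23 25 [466. 294.]
227 -23 61 [463. 248.]
227 23 25 [399. 235.]
227 23 61 [394. 189.]
273 -23 25 [540. 236.]
273 -23 61 [539. 189.]
273 23 25 [472. 180.]
273 23 61 [469. 132.]
hinge [491. 160.] socket [ 0.51357545 -0.07855198  0.09608025] [ 0.5132567  -0.08124094  0.08132668] ax [-0.11771761 -0.99304711  0.        ]
flange px [452. 345.] ball [460. 290.]
per mm along ax/lat [ 16. -13.] [-15. -13.]
```

Run:
```python
from h import *
b=cv2.imread("pics/v4.png").astype(int); sat=b.max(2)-b.min(2)
for col in(490,500,510,520,530): 
    r=sat[215:330,col]; print("col",col,"lower edge row",215+np.argmax(r>55))
for row in(212,218,224,230): 
    r=sat[row,500:600]; print("row",row,"right edge",500+np.argmax(r>55), r[30:60:4])
g=b.sum(2)//3
for col in (480,500,520): print(col,g[150:270:5,col])
```

```text
col 490 lower edge row 279
col 500 lower edge row 272
col 510 lower edge row 263
col 520 lower edge row 256
col 530 lower edge row 248
row 212 right edge 546 [  1   1   2   2  58 164 207 206]
row 218 right edge 538 [  6   6  82 198 207 207 206 205]
row 224 right edge 538 [  6   6  63 155 161 163 163 154]
row 230 right edge 541 [ 2  9  9 84 87 81 78 84]
480 [146 168 150 110  99 102 101 103 102 102 102 102 102 103 104 103 101 104
 101  81  75  78  77  77]
500 [ 70  70  72  91 139 125  95  81  76  76  90 103 102 101 104  97  82  78
  79  79  77  76  81  87]
520 [128 137 121 106  87 141 165 143 119 104 102 104  98  82  77  79  80  79
  76  80  89 101 131 142]
```

```bash
python3 -m handwheel '0.15 0 0 0.6 0;0.15 0 0 0.6 0;0.15 0 0 0.4 0;0.15 0 0 0 0'; python3 -m handwheel '0.15 0 0 0.3 0;0.15 0 0 0 0';python3 -m handwheel '0.15 0 0 0.3 0;0.15 0 0 0 0'
```

```text
time_s: 13.75
position: [0.5236, 0.0075, 0.052]
tool_rot: [-2.347, -2.087, 0.0]
wrist_force: [-1.5, -3.4, -2.8]
gripper_width: 0.0215
finger_force: 37.4
time_s: 14.0
position: [0.5238, 0.0077, 0.0493]
tool_rot: [-2.347, -2.087, -0.001]
wrist_force: [-0.0, -1.1, -2.7]
gripper_width: 0.0213
finger_force: 37.4
time_s: 14.25
position: [0.524, 0.0079, 0.0463]
tool_rot: [-2.347, -2.087, -0.001]
wrist_force: [0.8, -0.3, -2.9]
gripper_width: 0.0213
finger_force: 37.2
```

```bash
python3 -m handwheel '0.15 0 0 0.2 0;0.15 0 0 0 0';python3 -m handwheel '0.15 0 0 0.2 0;0.15 0 0 0 0';python3 -m handwheel '0.15 0 0 0.2 0;0.15 0 0 0 0'
```

```text
time_s: 14.5
position: [0.5239, 0.0076, 0.0443]
tool_rot: [-2.348, -2.087, -0.001]
wrist_force: [2.0, 0.2, -4.6]
gripper_width: 0.0214
finger_force: 37.2
time_s: 14.75
position: [0.5237, 0.0073, 0.0422]
tool_rot: [-2.348, -2.087, 0.0]
wrist_force: [1.0, -0.2, -3.7]
gripper_width: 0.0212
finger_force: 37.2
time_s: 15.0
position: [0.5237, 0.0074, 0.0402]
tool_rot: [-2.348, -2.087, -0.0]
wrist_force: [0.8, -0.8, -3.8]
gripper_width: 0.0211
finger_force: 37.2
```

```bash
python3 -m handwheel '0.15 0 0 0.15 0;0.15 0 0 0 0';python3 -m handwheel '0.15 0 0 0.15 0;0.15 0 0 0 0';python3 -m handwheel '0.15 0 0 0.15 0;0.15 0 0 0 0'
```

```text
time_s: 15.25
position: [0.5238, 0.0074, 0.0391]
tool_rot: [2.348, 2.087, 0.0]
wrist_force: [-0.7, -2.2, 2.4]
gripper_width: 0.0214
finger_force: 37.9
time_s: 15.5
position: [0.524, 0.0075, 0.0377]
tool_rot: [2.348, 2.087, 0.001]
wrist_force: [-1.8, -0.5, 4.1]
gripper_width: 0.0212
finger_force: 38.3
time_s: 15.75
position: [0.5239, 0.0074, 0.0361]
tool_rot: [2.348, 2.087, 0.001]
wrist_force: [-0.2, -1.0, 3.4]
gripper_width: 0.0211
finger_force: 38.2
```

```bash
python3 -m handwheel '0.15 0 0 0.1 0;0.15 0 0 0 0';python3 -m handwheel '0.15 0 0 0.1 0;0.15 0 0 0 0'
```

```text
time_s: 16.0
position: [0.5239, 0.0074, 0.0351]
tool_rot: [2.348, 2.087, 0.001]
wrist_force: [-1.2, -1.2, 5.0]
gripper_width: 0.0214
finger_force: 38.4
time_s: 16.25
position: [0.5238, 0.0073, 0.0339]
tool_rot: [2.348, 2.087, 0.0]
wrist_force: [-0.1, -1.4, 2.6]
gripper_width: 0.0217
finger_force: 38.1
```

```bash
python3 -m handwheel '0.15 0 0 0.1 0;0.15 0 0 0 0';python3 -m handwheel '0.15 0 0 0.1 0;0.15 0 0 0 0'
```

```text
time_s: 16.5
position: [0.5238, 0.0073, 0.0333]
tool_rot: [2.348, 2.087, 0.0]
wrist_force: [-1.4, -0.5, 8.5]
gripper_width: 0.0214
finger_force: 38.9
time_s: 16.75
position: [0.5239, 0.0073, 0.0331]
tool_rot: [2.347, 2.086, 0.0]
wrist_force: [-3.5, -1.4, 18.2]
gripper_width: 0.0212
finger_force: 40.2
```

Contact began at a TCP height of 0.0395 and stopped solid at 0.0332. That is 8.7 mm at the head, which matches the 9 mm of cheek travel, so it is home. I'll ease off and release.

```bash
python3 -m handwheel '0.15 0 0 -0.15 0;0.15 0 0 0 0'; python3 -m handwheel '0.6 0 0 0 0;0.6 0 0 0 0;0.6 0 0 0 0;0.6 0 0 -4 0;0.6 0 0 -5 0'; python3 -m handwheel '0.6 0 0 -5 0;0.6 0 0 -5 0;0.6 0 0 0 0;0.6 0 0 0 0'
python3 - <<'E'
from h import *
s=arm.get_state();print(s["position"],s["tool_rot"])
c=capture("wrist");np.save("pics/w5.npy",[s["position"],s["tool_rot"]])
b=cv2.resize(capture("side")["color"][150:270,290:410],(480,480),interpolation=cv2.INTER_CUBIC)
cv2.imwrite("pics/v5.png",np.hstack([b,c["color"][:,160:480]])[:,:,::-1])
E
```

```text
time_s: 17.0
position: [0.5238, 0.0073, 0.0334]
tool_rot: [-2.348, -2.087, -0.0]
wrist_force: [-0.0, -0.8, 4.4]
gripper_width: 0.021
finger_force: 38.3
time_s: 17.62
position: [0.5228, 0.0073, 0.1235]
tool_rot: [-2.346, -2.086, 0.003]
wrist_force: [1.2, -0.9, -0.2]
gripper_width: 0.0513
finger_force: 0.0
time_s: 18.12
position: [0.5233, 0.007, 0.2229]
tool_rot: [2.348, 2.087, -0.001]
wrist_force: [-0.4, 0.7, -1.1]
gripper_width: 0.0512
finger_force: 0.0
[0.52329237 0.0070015  0.22289449] [ 2.34818244e+00  2.08692980e+00 -1.21820585e-03]
```

View pics/v5.png

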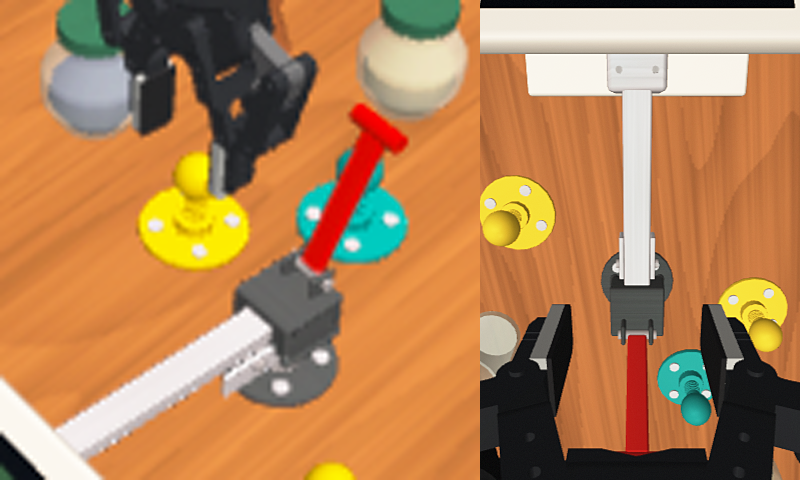

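The head sits on the anchor's ball with the handle still up (bar at (378,128) in the side crop). Next I move over the bar and take it by its ends.

```bash
python3 -m handwheel '0.7 -5.5 0 0 0;0.7 -5.5 0 0 0;0.7 -5.6 0 0 0;0.7 0 0 4 0;0.7 0 0 4 0' 20; python3 -m handwheel '0.7 0 0 1.2 0;0.7 0 0 0 0;0.3 0 0 0 0;0.3 0 0 0 0;0.3 0 0 0 0'; python3 -m handwheel '0.3 0 0 0 0;0.3 0 0 0 0'
python3 - <<'E'
from h import *
s=arm.get_state();print(s["position"])
c=capture("wrist");b=cv2.resize(capture("side")["color"][150:270,290:410],(480,480),interpolation=cv2.INTER_CUBIC)
cv2.imwrite("pics/v6.png",np.hstack([b,c["color"][:,160:480]])[:,:,::-1])
E
```

```text
time_s: 18.85
position: [0.5035, -0.1586, 0.1413]
tool_rot: [-2.35, -2.084, 0.001]
wrist_force: [-0.2, -0.5, 0.0]
gripper_width: 0.0596
finger_force: 0.0
time_s: 19.48
position: [0.5047, -0.1576, 0.1322]
tool_rot: [2.347, 2.086, 0.001]
wrist_force: [0.6, 0.2, 0.6]
gripper_width: 0.0261
finger_force: 0.0
time_s: 19.73
position: [0.5043, -0.1576, 0.1315]
tool_rot: [2.348, 2.087, 0.0]
wrist_force: [-0.2, -0.3, -0.1]
gripper_width: 0.0258
finger_force: 0.0
[ 0.50428529 -0.15758085  0.13152428]
```

The fingers closed to 26 mm with no force, so they missed the bar. I'll look.

View pics/v6.png

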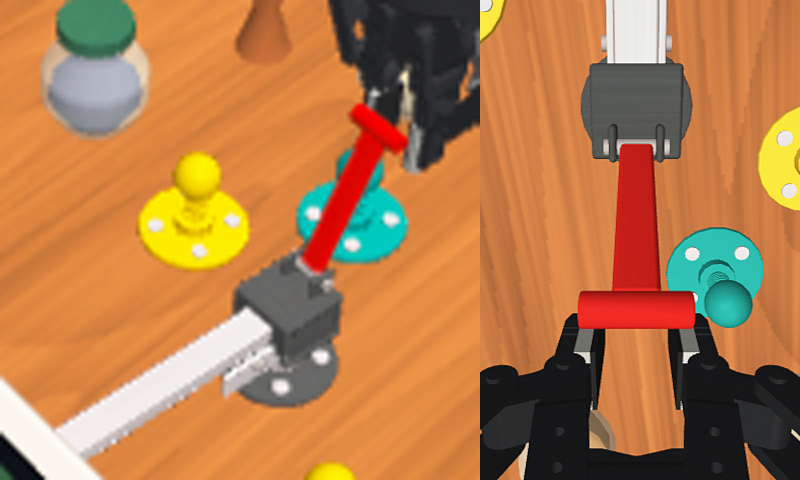

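The bar, at raw wrist (317,310) and side (384.75,182), lies on the kiosk side of the pads; nothing was displaced. I'll triangulate it.

Run:
```python
from h import *
s=arm.get_state();w=capture("wrist");c=capture("side");p=(np.array(s["position"]),s["tool_rot"])
T=R.from_rotvec(s["tool_rot"]).as_matrix()
for n,a,b in(("bar",(317,310),(384.75,182)),("hinge",(317,146),(369,216.5))):
    x,e=tri([ray(w,a,p),ray(c,b)]);print(n,x.round(4),round(e,4),"in tool cm",(T.T@(x-p[0])*100).round(2), "z=.15:",(T.T@(atz(ray(w,a,p),.15)-p[0])*100).round(2))
```

```text
bar [ 0.5064 -0.1355  0.1615] 0.0012 in tool cm [ 2.22 -0.05 -3.01] z=.15: [ 1.44 -0.08 -1.86]
hinge [ 0.5103 -0.0958  0.0747] 0.0008 in tool cm [ 6.21 -0.12  5.67] z=.15: [ 7.1  -0.08 -1.86]
```

The handle is at about 2.0 rad now; the release drew it back slightly, but it is still well past the 1.6 clear point. I'll re-grip.

```bash
python3 -m handwheel '0.7 0 0 -1.1 0;0.7 0 0 0 0;0.7 1.1 0 0 0;0.7 1.1 0 0 0;0.7 0 0 0 0'; python3 -m handwheel '0.3 0 0 0 0;0.3 0 0 0 0;0.3 0 0 0 0;0.3 0 0 0 0' 20
```

```text
time_s: 20.55
position: [0.507, -0.134, 0.1425]
tool_rot: [-2.345, -2.09, -0.001]
wrist_force: [0.8, 0.3, 0.4]
gripper_width: 0.0598
finger_force: 0.0
time_s: 21.05
position: [0.5069, -0.1359, 0.1424]
tool_rot: [2.348, 2.087, 0.0]
wrist_force: [0.1, -0.0, 0.3]
gripper_width: 0.0355
finger_force: 20.8
```

```bash
python3 -m handwheel '0.3 1.38 0 -0.51 0;0.3 1.44 0 -0.3 0;0.3 1.47 0 -0.08 0;0.3 1.46 0 0.14 0;0.3 1.42 0 0.36 0'; python3 -m handwheel '0.3 1.36 0 0.57 0;0.3 1.26 0 0.76 0;0.3 1.13 0 0.94 0;0.3 0.97 0 1.1 0;0.3 0 0 0 0'
```

```text
time_s: 21.68
position: [0.5155, -0.063, 0.1465]
tool_rot: [2.347, 2.088, 0.001]
wrist_force: [0.2, -2.9, 2.6]
gripper_width: 0.0354
finger_force: 21.4
time_s: 22.3
position: [0.5211, -0.0145, 0.1123]
tool_rot: [-2.343, -2.09, -0.004]
wrist_force: [0.4, 3.7, 2.8]
gripper_width: 0.0356
finger_force: 21.4
```

```bash
python3 -m handwheel '0.3 0.8 0 1.23 0;0.3 0.61 0 1.34 0;0.3 0.4 0 1.41 0;0.3 0 0 0 0'; python3 -m handwheel '0.3 0.16 0 0.9 0;0.3 0 0 0 0'; python3 -m handwheel '0.3 0.03 0 0.4 0;0.3 0 0 0 0'
```

```text
time_s: 22.8
position: [0.5233, 0.0033, 0.0726]
tool_rot: [-2.344, -2.088, -0.005]
wrist_force: [1.5, 5.0, 1.5]
gripper_width: 0.0356
finger_force: 24.1
time_s: 23.05
position: [0.5235, 0.0047, 0.0639]
tool_rot: [-2.345, -2.088, -0.005]
wrist_force: [-0.0, 6.2, 0.5]
gripper_width: 0.0352
finger_force: 24.6
time_s: 23.3
position: [0.5235, 0.0051, 0.0601]
tool_rot: [-2.345, -2.088, -0.005]
wrist_force: [0.3, 6.8, 1.1]
gripper_width: 0.0354
finger_force: 24.7
```

```bash
python3 -m handwheel '0.3 0.2 0 0.3 0;0.3 0 0 0 0'; python3 -m handwheel '0.3 0 0 0.2 0;0.3 0 0 0 0'; python3 -m handwheel '0.3 0 0 0.1 0;0.3 0 0 0 0'
```

```text
time_s: 23.55
position: [0.5235, 0.0054, 0.0568]
tool_rot: [-2.347, -2.088, -0.002]
wrist_force: [0.6, 5.2, 1.1]
gripper_width: 0.0354
finger_force: 24.7
time_s: 23.8
position: [0.5236, 0.0055, 0.0549]
tool_rot: [-2.346, -2.088, -0.003]
wrist_force: [-0.4, 6.8, 1.6]
gripper_width: 0.0353
finger_force: 24.8
time_s: 24.05
position: [0.5236, 0.0055, 0.054]
tool_rot: [-2.347, -2.088, -0.003]
wrist_force: [0.1, 6.4, 3.0]
gripper_width: 0.0353
finger_force: 24.9
```

```bash
python3 -m handwheel '0.3 0.3 0 0.1 0;0.3 0 0 0 0'; python3 -m handwheel '0.3 0 0 0.1 0;0.3 0 0 0 0'; python3 -m handwheel '0.3 0 0 0.1 0;0.3 0 0 0 0'
```

```text
time_s: 24.3
position: [0.5235, 0.0058, 0.0526]
tool_rot: [2.349, 2.085, -0.003]
wrist_force: [1.0, -3.0, 2.6]
gripper_width: 0.0356
finger_force: 24.9
time_s: 24.55
position: [0.5236, 0.006, 0.0516]
tool_rot: [2.349, 2.085, -0.002]
wrist_force: [0.3, -4.6, 2.2]
gripper_width: 0.0356
finger_force: 24.9
time_s: 24.8
position: [0.5235, 0.0061, 0.0506]
tool_rot: [2.349, 2.086, -0.002]
wrist_force: [0.8, -5.4, 1.6]
gripper_width: 0.0356
finger_force: 25.0
```

```bash
python3 -m handwheel '0.3 -0.1 0 0.1 0;0.3 0 0 0 0'; python3 -m handwheel '0.3 0 0 0.1 0;0.3 0 0 0 0'; python3 -m handwheel '0.3 0 0 0.1 0;0.3 0 0 0 0'
```

```text
time_s: 25.05
position: [0.5236, 0.0062, 0.0497]
tool_rot: [-2.348, -2.087, 0.0]
wrist_force: [1.1, -3.5, 1.7]
gripper_width: 0.0355
finger_force: 25.0
time_s: 25.3
position: [0.5235, 0.0062, 0.0487]
tool_rot: [-2.348, -2.087, 0.0]
wrist_force: [-0.3, -3.2, 2.2]
gripper_width: 0.0354
finger_force: 25.0
time_s: 25.55
position: [0.5236, 0.0063, 0.0477]
tool_rot: [-2.348, -2.087, -0.0]
wrist_force: [0.2, -2.9, 2.3]
gripper_width: 0.0355
finger_force: 25.0
```

```bash
cat > red.py <<'E'
from h import *
def red():
    s=arm.get_state();w=capture("wrist");a=w["color"].astype(int);c=capture("side");b=c["color"].astype(int)
    m=lambda i:(i[...,0]>120)&(i[...,1]<40)&(i[...,2]<40)
    r=np.argwhere(m(a)); print("wrist red rows/cols",r.min(0),r.max(0),len(r))
    for row in range(r.min(0)[0],r.max(0)[0]+1,4): 
        q=np.flatnonzero(m(a)[row]);print(row,q.min() if len(q) else 0,q.max() if len(q) else 0,end="; ")
    r2=np.argwhere(m(b)); print("\nside red",r2.min(0),r2.max(0),len(r2))
    cv2.imwrite("pics/r.png",w["color"][:,:,::-1])
    p=(np.array(s["position"]),s["tool_rot"]);T=R.from_rotvec(s["tool_rot"]).as_matrix()
    v0=r.min(0)[0]
    for z in(.066,.070,.074,.078,.082): print(z,((T.T@(atz(ray(w,(317,v0),p),z)-p[0]))*1e3).round(1))
E
python3 -c "from red import *; red()"
```

```text
wrist red rows/cols [358 263] [455 369] 5476
358 266 270; 362 264 367; 366 263 369; 370 263 369; 374 263 369; 378 263 369; 382 263 369; 386 263 369; 390 263 369; 394 294 338; 398 294 338; 402 294 338; 406 294 338; 410 294 338; 414 294 337; 418 294 337; 422 295 337; 426 295 337; 430 295 337; 434 295 337; 438 295 337; 442 295 337; 446 295 337; 450 296 336; 454 309 324; 
side red [216 329] [237 367] 136
0.066 [ -5.8  -0.8 -18.3]
0.07 [ -2.9  -0.8 -22.3]
0.074 [  0.   -0.8 -26.3]
0.078 [  2.9  -0.8 -30.3]
0.082 [  5.8  -0.8 -34.3]
```

```bash
python3 -m handwheel '0.3 0 0 0.15 0;0.3 0 0 0 0'; python3 -m handwheel '0.3 0 0 0.15 0;0.3 0 0 0 0'; python3 -m handwheel '0.3 0 0 0.15 0;0.3 0 0 0 0'; python3 -c "from red import *; red()"|grep -v "^3"
```

```text
time_s: 25.9
position: [0.5236, 0.0064, 0.0462]
tool_rot: [-2.348, -2.087, -0.0]
wrist_force: [-0.3, -3.1, 2.1]
gripper_width: 0.0355
finger_force: 25.0
time_s: 26.15
position: [0.5236, 0.0064, 0.0446]
tool_rot: [-2.348, -2.087, -0.0]
wrist_force: [0.4, -2.0, 1.2]
gripper_width: 0.0354
finger_force: 25.1
time_s: 26.4
position: [0.5236, 0.0064, 0.0432]
tool_rot: [-2.348, -2.087, -0.0]
wrist_force: [-0.4, -1.4, 1.4]
gripper_width: 0.0353
finger_force: 25.1
wrist red rows/cols [359 262] [455 370] 5277
side red [216 329] [239 367] 139
0.066 [ -2.9  -0.8 -22.8]
0.07 [  0.   -0.8 -26.8]
0.074 [  2.9  -0.8 -30.8]
0.078 [  5.8  -0.8 -34.8]
0.082 [  8.7  -0.9 -38.8]
```

```bash
python3 -m handwheel '0.3 0 0 0.1 0;0.3 0 0 0 0'; python3 -m handwheel '0.3 0 0 0.1 0;0.3 0 0 0 0'; python3 -m handwheel '0.3 0 0 0.1 0;0.3 0 0 0 0'; python3 -c "from red import *; red()"|grep -v "^3"
```

```text
time_s: 26.75
position: [0.5236, 0.0064, 0.0423]
tool_rot: [-2.348, -2.087, -0.0]
wrist_force: [0.5, -1.0, 2.7]
gripper_width: 0.0356
finger_force: 25.2
time_s: 27.0
position: [0.5237, 0.0063, 0.0414]
tool_rot: [2.348, 2.087, 0.0]
wrist_force: [0.3, -2.1, 5.5]
gripper_width: 0.0353
finger_force: 25.4
time_s: 27.25
position: [0.5237, 0.0063, 0.0407]
tool_rot: [2.348, 2.087, 0.0]
wrist_force: [-1.1, -1.9, 7.8]
gripper_width: 0.0356
finger_force: 25.6
wrist red rows/cols [359 262] [455 370] 5261
side red [216 329] [239 367] 138
0.066 [ -1.1  -0.8 -25.3]
0.07 [  1.8  -0.8 -29.3]
0.074 [  4.8  -0.8 -33.3]
0.078 [  7.7  -0.8 -37.3]
0.082 [ 10.6  -0.9 -41.3]
```

```bash
python3 -m handwheel '0.7 0 0 0 0;0.7 0 0 0 0;0.7 0 0 0 0;0.7 0 0 0 0;0.7 0 0 -3 0'; python3 -m handwheel '0.7 0 0 -5 0;0 0 0 0 0;0 -0.4 0 0 0;0 0 0 0 0;0 0 0 0 0';python3 -m handwheel '0 0 0 2.5 0;0 0 0 0.6 0;0 0 0 0 0'; python3 -c "
from red import *; red()"
```

```text
time_s: 27.98
position: [0.5222, 0.0061, 0.069]
tool_rot: [-2.346, -2.086, 0.005]
wrist_force: [-0.1, -1.4, -0.8]
gripper_width: 0.0599
finger_force: 0.0
time_s: 28.6
position: [0.5226, 0.0022, 0.1194]
tool_rot: [-2.347, -2.086, 0.002]
wrist_force: [-0.5, 0.1, 0.3]
gripper_width: 0.0002
finger_force: 0.0
time_s: 28.98
position: [0.5228, 0.0025, 0.0889]
tool_rot: [-2.347, -2.087, 0.001]
wrist_force: [-0.3, 0.5, -0.0]
gripper_width: 0.0001
finger_force: 0.0
wrist red rows/cols [288 277] [455 357] 1865
288 278 356; 292 277 357; 296 277 357; 300 277 357; 304 277 357; 308 277 357; 312 278 356; 316 0 0; 320 0 0; 324 0 0; 328 0 0; 332 0 0; 336 0 0; 340 0 0; 344 0 0; 348 0 0; 352 0 0; 356 0 0; 360 0 0; 364 0 0; 368 0 0; 372 0 0; 376 0 0; 380 0 0; 384 0 0; 388 0 0; 392 0 0; 396 0 0; 400 0 0; 404 0 0; 408 0 0; 412 311 321; 416 311 321; 420 310 322; 424 310 322; 428 310 322; 432 310 323; 436 309 323; 440 309 324; 444 308 324; 448 307 325; 452 307 325; 
side red [216 329] [243 367] 223
0.066 [ 2.4 -0.7 22.9]
0.07 [ 4.4 -0.7 18.9]
0.074 [ 6.4 -0.7 14.9]
0.078 [ 8.4 -0.7 10.9]
0.082 [10.4 -0.8  6.9]
```

```bash
python3 -m handwheel '0 -0.2 0 0.8 0;0 0 0 0 0'; python3 -m handwheel '0 0 0 0.15 0;0 0 0 0 0'; python3 -m handwheel '0 0 0 0.15 0;0 0 0 0 0'; python3 -m handwheel '0 0 0 0.1 0;0 0 0 0 0'
```

```text
time_s: 29.32
position: [0.5226, -0.0001, 0.0809]
tool_rot: [-2.348, -2.087, 0.001]
wrist_force: [0.5, 0.7, 0.3]
gripper_width: -0.0001
finger_force: 0.0
time_s: 29.58
position: [0.5229, 0.0003, 0.0798]
tool_rot: [-2.348, -2.087, -0.0]
wrist_force: [-0.2, -0.2, -0.2]
gripper_width: -0.0003
finger_force: 0.0
time_s: 29.82
position: [0.5228, 0.0003, 0.0782]
tool_rot: [-2.348, -2.087, 0.0]
wrist_force: [-0.1, 0.5, -0.4]
gripper_width: 0.0003
finger_force: 0.0
time_s: 30.08
position: [0.5229, 0.0003, 0.0773]
tool_rot: [-2.348, -2.087, 0.0]
wrist_force: [0.4, -0.2, -0.1]
gripper_width: -0.0002
finger_force: 0.0
```

```bash
python3 -m handwheel '0 0 0 0.1 0;0 0 0 0 0'; python3 -m handwheel '0 0 0 0.1 0;0 0 0 0 0'; python3 -m handwheel '0 0 0 0.1 0;0 0 0 0 0'
```

```text
time_s: 30.32
position: [0.523, 0.0003, 0.0764]
tool_rot: [2.348, 2.087, 0.0]
wrist_force: [-0.3, 0.1, 2.3]
gripper_width: 0.0
finger_force: 1.1
time_s: 30.58
position: [0.523, 0.0003, 0.0756]
tool_rot: [2.348, 2.087, 0.0]
wrist_force: [-1.4, -0.2, 5.5]
gripper_width: 0.0001
finger_force: 2.6
time_s: 30.82
position: [0.5231, 0.0004, 0.0748]
tool_rot: [2.347, 2.087, 0.001]
wrist_force: [-1.3, 0.3, 7.1]
gripper_width: 0.0001
finger_force: 3.7
```

```bash
python3 -m handwheel '0 0 0 0.1 0;0 0 0 0 0;0 0 0 0 0'; python3 -m handwheel '0 0 0 0.1 0;0 0 0 0 0;0 0 0 0 0'; python3 -c "from red import *; red()" | head -1
```

```text
time_s: 31.2
position: [0.5231, 0.0004, 0.074]
tool_rot: [2.347, 2.087, 0.001]
wrist_force: [-2.1, -0.9, 8.9]
gripper_width: -0.0001
finger_force: 4.9
time_s: 31.58
position: [0.5231, 0.0004, 0.0732]
tool_rot: [2.347, 2.087, 0.001]
wrist_force: [-2.0, 0.4, 13.5]
gripper_width: -0.0001
finger_force: 6.2
wrist red rows/cols [297 272] [455 359] 1410
```

```bash
python3 -m handwheel '0 0 0 -0.6 0;0 0 0 -5 0;0 0 0 -5 0;0.5 0 0 -5 0;0.5 0 0 0 0'
python3 - <<'E'
from h import *
s=arm.get_state();w=capture("wrist");p=(np.array(s["position"]),s["tool_rot"]);c=capture("side");q=np.load("pics/w5.npy")
a=w["color"].astype(int);b=c["color"].astype(int)
m=lambda i:(i[...,0]>110)&(i[...,1]<45)&(i[...,2]<45)
r=m(a);rows=[(v,*np.flatnonzero(r[v])[[0,-1]]) for v in range(480) if r[v].any()]
print(rows[::8],np.array(s["position"]),s["wrist_force"])
r2=np.argwhere(m(b));print("side",r2.min(0),r2.max(0))
for v in range(r2.min(0)[0],r2.max(0)[0]+1,2):
    z=np.flatnonzero(m(b)[v]);print(v,z.min(),z.max(),end="; ")
E
```

```text
time_s: 32.3
position: [0.5248, 0.001, 0.2318]
tool_rot: [2.345, 2.084, 0.008]
wrist_force: [-0.1, 0.4, -1.0]
gripper_width: 0.0356
finger_force: 0.0
[(205, np.int64(334), np.int64(334)), (213, np.int64(290), np.int64(335)), (221, np.int64(303), np.int64(321)), (229, np.int64(303), np.int64(321)), (237, np.int64(303), np.int64(321)), (245, np.int64(304), np.int64(321)), (253, np.int64(304), np.int64(321)), (261, np.int64(304), np.int64(321)), (269, np.int64(304), np.int64(321)), (277, np.int64(303), np.int64(322)), (285, np.int64(304), np.int64(322)), (293, np.int64(304), np.int64(321)), (301, np.int64(304), np.int64(321)), (309, np.int64(304), np.int64(321)), (317, np.int64(304), np.int64(321))] [0.52478141 0.00096901 0.23177271] [-0.09651624  0.36035485 -1.04160906]
side [216 329] [243 367]
216 363 364; 218 360 367; 220 357 367; 222 354 365; 224 350 362; 226 348 359; 228 344 356; 230 341 351; 232 330 348; 234 329 345; 236 331 341; 238 334 340; 240 336 341; 242 338 341;
```

Run:
```python
from h import *
s=arm.get_state();w=capture("wrist");p=(np.array(s["position"]),s["tool_rot"]);c=capture("side")
for n,a,b in(("bar",(312.5,211),(335,238)),):
    x,e=tri([ray(w,a,p),ray(c,b)]);print(n,x.round(4),round(e,4),s["time_s"])
```

```text
bar [0.5206 0.0054 0.0743] 0.0024 32.4
```

```bash
python3 -c "from rig import arm; print(arm.sign_off())"
```

```text
the job is handed in; nothing more can be done
None
```

The coupler is fully home on the dark steel ball, judging by the solid stop I felt, and the red handle is down on its stop; I handed the job in at about 32 s. During release the handle slipped back from fully raised (2.3) to about 2.0, and the last push home may have touched the 15 N limit.

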